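# Get the short jar out from behind two tall ones

### The job

I need the short jar from the back of the wooden jar caddy. First clear the two tall jars in front of it out onto the steel tray, then stand the short jar upright in the middle of the round cork trivet, and only after that put the two tall jars back, each upright in the very place in the caddy where it stood. Leave everything else on the worktop where it is.

Things in the scene. Friction and masses are not known exactly. Their poses are not given: they have to be found in the camera images.
- wide_jar: Wide tall glass jar with a black lid and rounded-square body, 62 x 62 mm, 110 mm tall, 0.24 kg. Grasp the body some 78 mm above its underside. Origin at the centre of its underside, z up. At the start it stands in the front or the middle place of the caddy.
- slim_jar: Slim tall glass spice jar with a pale cap, round, 44 mm across, 109 mm tall, 0.11 kg. Grasp it high, about 75 to 90 mm above its underside, so that the gripper stays clear of the cap. Origin at the centre of its underside, z up. At the start it stands in the caddy, in the front or middle place, the one that the wide jar does not have.
- short_jar: Short round glass jar with a grey lid, 54 mm across, 75 mm tall, 0.17 kg. Grasp the body, 30 to 55 mm above its underside. Origin at the centre of its underside, z up. At the start it stands in the back place of the caddy.
- caddy: Low dark wooden caddy, fixed, 232 mm (its x) by 92 mm. Origin: centre of its underside, x towards its back end, away from the robot. Floor 8 mm up; side rails 22 mm high, 76 mm apart; end stop at the back 38 mm high. Flush cork discs mark the places: front x = -70 mm, middle 0, back +70, all y = 0; jars stand within 4 mm of them, too close for a finger between: grip across, along its y.
- tray: Steel tray, fixed, 250 mm (its x) by 150 mm (its y), 4 mm floor and 4 mm walls, 16 mm high. Origin at the centre of its underside. It has room for two jars, for example 60 mm either side of its centre along x. It lies to the left or to the right of the caddy.
- trivet: Round cork trivet, fixed, 110 mm across, 9 mm thick. Origin at the centre of its underside. It lies on the other side of the caddy from the tray.
- salt: Salt shaker, 44 mm across, 90 mm tall, standing close beside the caddy. To be left alone. Origin at the centre of its underside.
- weight: Small brass scale weight, 47 mm across, 36 mm tall, close beside the caddy. To be left alone. Origin at the centre of its underside.
- honey: Honey jar with a red lid, 62 mm wide, 86 mm tall, near the back of the worktop. To be left alone. Origin at the centre of its underside.
- ramekin: White ramekin, 80 mm across, 42 mm tall, near the back of the worktop. To be left alone. Origin at the centre of its underside.

How it is judged:
By the outcome, as a careful person would: the job done as asked, in the order asked, and still so for the second after the job is handed in, with the robot touching nothing.
It also fails if it takes over 122 s, if anything falls off the work surface, if the arm or the gripper's body presses on something with over 40 N, if the wrist force passes 120 N, or if a joint passes its speed limit or range.

### The arm

A 6-joint arm with a two-finger parallel gripper is mounted at the origin on a cart in front of the work surface, level with it; the furniture and walls round the work are solid. World frame = base frame: x ahead of the robot, y to its left, z up, the work surface at z = 0. Lengths are in m, angles in rad, forces in N, time in s.
With the tool pointing down it reaches from about 0.25 to 0.725 m from the base axis. Payload 9.7 kg.
Tool frame: the origin (TCP) lies midway between the tips of the shut fingers; the grasp point (between the pads) lies 19 mm behind it; z points along the fingers, y is the line along which they close (so a half turn about z gives the same grasp; the last joint's range is limited). The gripper opens to 85 mm and grips with 20 to 120 N. Pads are 22 mm wide; open, the fingers measure 114 mm over their backs; the gripper's body (76 mm by 85 mm) begins 54 mm behind the grasp point. The pads swing forward as they close: fully open they stand 13 mm farther back than shut.
Start: joints at [-1.29, 0.087, 0.176, 1.66, 0, 1.571], TCP at [0.152, -0.528, 0.231] pointing down, gripper open.
Joint ranges: [-3.13, 3.13], [-0.85, 1.81], [-1.15, 1.24], [-2.2, 2.28], [-1.44, 1.52], [-3.14, 3.14]. Speed limits (rad/s): [2.22, 2.22, 2.57, 3.14, 3.14, 3.14].

### API

Orientations are given as a unit quaternion [w, x, y, z].
In Python, from workcell import bot gives the robot as it stands.
- The arm moves only by the tool play_rows, never from a script. Its argument "plan" is a list of rows, each an object with "xyz": the shift along the world's x, y, z in m, a list of three; "spin": the turn about the world's z in degrees; "claw": the opening in per cent of the stroke, from 0 (shut) to 100 (fully open). In form: [{"xyz": [dx, dy, dz], "spin": spin, "claw": claw}, ...]. A call has 1 to 10 rows; each row shifts and turns the commanded pose from where the row before left it; what a row does not reach is not made up. A row lasts 1/10 s, in which the tool goes at most 50 mm and 8.59 degrees, less where a joint would pass 70% of its speed; a pose out of reach is approached as far as the arm can. A call is refused whole if a number of a shift passes 0.05 or a number of a turn 8.59, either way. A call with a gripper value outside its range is refused whole. The fingers move at their own pace and stop on an object; "newtons" is the grip in N (left out, the last holds). Time passes only in rows, so rows that do not move let the fingers close. It gives the time, the measured TCP pose, the force, the opening and the grip force at its end, in the units of the state.
- bot.read_state(): the state, without advancing time (a new reading comes with each control period).
- bot.snapshot(name): name is "scene" or "top" or "wrist"; returns the picture (384x512x3 uint8, blue, green, red); there is no depth.
- bot.camera_info(name): a dict with "fx", "fy", "cx", "cy" (pixels), "R" (3x3) and "t" (3): a world point X has camera coordinates R X + t. Camera axes: x right, y down, z forward; pixel columns grow to the right and rows downward; lengths in m; the calibration is good to about 2 mm. A picture is of the moment at which its call begins: read the wrist's pose just before it. camera_info takes no time and is no camera call; for the wrist camera it gives the pose at the moment of the call.
- bot.sign_off(): hands the job in; it is judged then, once.
The state is a dict: "clock": time; "joint_positions": joint angles; "qvel": joint speeds; "joint_efforts": joint torques, N m; "eef_pos": TCP position; "tcp_rot": TCP orientation; "ft_force": force on the tool from outside, world axes, zero at the start; "moment": the same for the moment, N m; "finger_gap": finger opening in m; "grip_force": force on a finger pad.
Only numpy, scipy, OpenCV 4.12 (cv2) and the standard library are available. Lean on these libraries where they do the work, as an engineer would, in place of code of your own. Each camera call takes 0.05 s, during which the arm holds its last target. There are 200 camera calls.

## Working session

There is one attempt and no reset: what is moved stays moved. The work goes in short steps, Python scripts to look and compute and a tool call to move; the robot and the scene stay as the last step left them, time stands still between calls to the robot, and variables do not carry over. Pictures are saved under pics/ and viewed, at most 14 in all, crops included, and the job is handed in when it is done.

Besides the shell and the picture viewer there is one more tool, called as a command line: name --argument value ..., lists and objects as JSON in quotes. play_rows: Moves the arm, as the interface text tells. Its arguments: {"type":"object","properties":{"plan":{"type":"array"},"newtons":{"type":"number"}},"required":["plan"]}

```bash
mkdir -p pics; python3 - <<'E'
from workcell import bot
import cv2
s=bot.read_state(); print({k:s[k] for k in('clock','eef_pos','tcp_rot','finger_gap')})
for n in('scene','top'):
    im=bot.snapshot(n); cv2.imwrite(f'pics/{n}0.png',im)
    i=bot.camera_info(n); print(n,i)
    cv2.imwrite(f'pics/{n}1.png',cv2.resize(im,(800,600),interpolation=cv2.INTER_CUBIC))
E
```

```text
{'clock': 0.0, 'eef_pos': array([ 0.15234948, -0.52824881,  0.23060328]), 'tcp_rot': array([-6.35039306e-04,  9.90161393e-01,  1.39928574e-01, -8.23460260e-05]), 'finger_gap': 0.08543702219890784}
scene {'fx': 367.97968855118705, 'fy': 367.97968855118705, 'cx': 261.5782716115643, 'cy': 203.37150777291342, 'R': array([[ 0.92194185, -0.3872084 ,  0.00963711],
       [-0.24854285, -0.61049624, -0.75201117],
       [ 0.29706846,  0.69091533, -0.65907991]]), 't': array([-0.53843468,  0.20078487,  0.74866965])}
top {'fx': 350.90029659244954, 'fy': 350.90029659244954, 'cx': 257.0453269064261, 'cy': 191.06224489343714, 'R': array([[-0.02711459, -0.99959315, -0.00885102],
       [-0.98263864,  0.02827829, -0.18336204],
       [ 0.18353773,  0.00372557, -0.98300561]]), 't': array([0.02420287, 0.59166414, 0.95970497])}
```

View pics/top1.png

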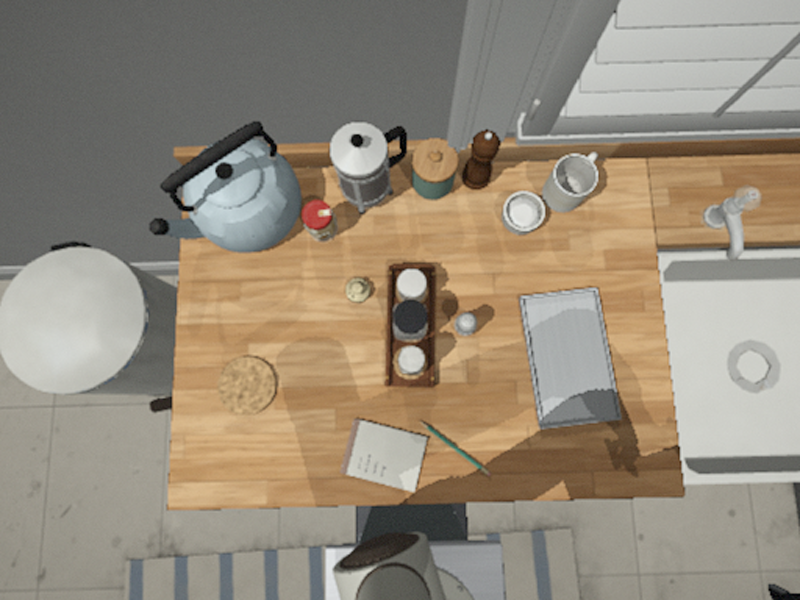

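View pics/scene1.png

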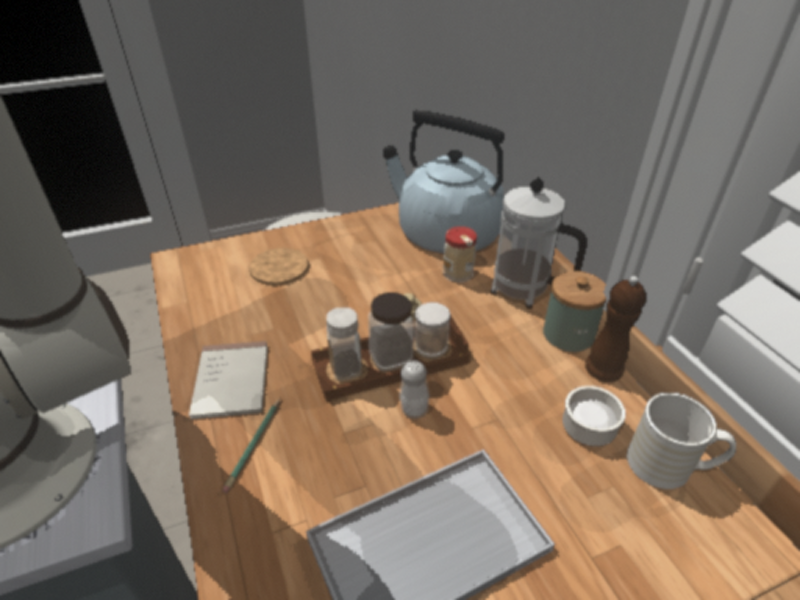

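The slim jar is at the front (top view 411,360), the wide jar in the middle (410,320) and the short jar at the back (411,285). The tray is on the right, the trivet on the left (247,384), the salt at (466,323) and the weight at (358,290). I'll enlarge the parts that matter.

```bash
python3 - <<'E'
import cv2
im=cv2.imread('pics/top0.png')
c=im[160:256,212:326]; cv2.imwrite('pics/c1.png',cv2.resize(c,None,fx=6,fy=6,interpolation=cv2.INTER_CUBIC)) 
im=cv2.imread('pics/scene0.png')
c=im[180:280,190:320]; cv2.imwrite('pics/c2.png',cv2.resize(c,None,fx=6,fy=6,interpolation=cv2.INTER_CUBIC)) 
E
```

```text
(no output)
```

View pics/c1.png

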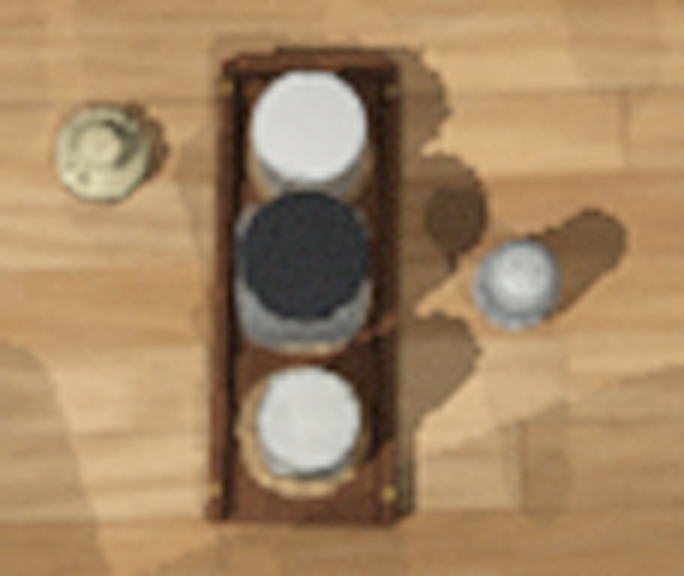

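View pics/c2.png

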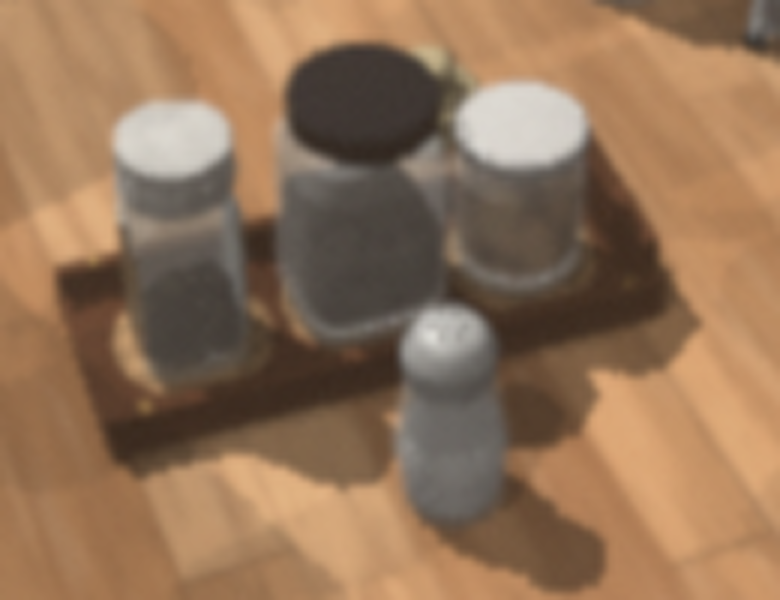

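```bash
cat > h.py <<'E'
import numpy as np
from workcell import bot
def ray(n,u,v,z,i=None):
    i=i or bot.camera_info(n); R,t=np.array(i['R']),np.array(i['t'])
    d=R.T@np.array([(u-i['cx'])/i['fx'],(v-i['cy'])/i['fy'],1]); c=-R.T@t
    return (c+d*(z-c[2])/d[2])[:2]
def crop(p,o,s): return ((p[0]+.5)/s-.5+o[0],(p[1]+.5)/s-.5+o[1])
E
python3 - <<'E'
from h import *
np.set_printoptions(precision=4,suppress=True)
T=dict(short=((309,127),.083),wide=((305,255),.118),slim=((309,416),.117),fl=((210,518),.022),fr=((397,520),.022),bl=((225,62),.038),br=((397,66),.038),salt=((517,277),.085),weight=((103,150),.034))
for k,(p,z) in T.items(): print(k,ray('top',*crop(p,(212,160),6),z))
S=dict(short=((521,126),.083),wide=((365,97),.118),slim=((175,140),.117),frbot=((118,462),.0),brbot=((662,305),0.),saltbase=((455,490),0))
for k,(p,z) in S.items(): print('S',k,ray('scene',*crop(p,(190,180),6),z))
F=dict(trivet=((247.5,384),.009),t1=((520,295),.016),t2=((598,288),.016),t3=((620,420),.016),t4=((540,427),.016),honey=((317,214),.086))
for k,(p,z) in F.items(): print(k,ray('top',*crop(p,(0,0),800/512),z))
F=dict(trivet=((279,266),.009),t1=((483,456),.016),t2=((553,547),.016),t4=((310,536),.016))
for k,(p,z) in F.items(): print('S',k,ray('scene',*crop(p,(0,0),800/512),z))
s=bot.read_state();print(s['ft_force'],bot.camera_info('wrist'))
E
```

```text
short [ 0.616  -0.0103]
wide [ 0.5497 -0.0062]
slim [ 0.4778 -0.0058]
fl [0.4372 0.0425]
fr [ 0.4338 -0.0478]
bl [0.6599 0.0297]
br [ 0.6553 -0.0554]
salt [ 0.5417 -0.1044]
weight [0.6179 0.091 ]
S short [ 0.6156 -0.0132]
S wide [ 0.5504 -0.0125]
S slim [ 0.4775 -0.008 ]
S frbot [ 0.4337 -0.0477]
S brbot [ 0.6653 -0.0516]
S saltbase [ 0.5475 -0.1094]
trivet [0.4457 0.3033]
t1 [ 0.6003 -0.2192]
t2 [ 0.6097 -0.3697]
t3 [ 0.3611 -0.3872]
t4 [ 0.3525 -0.2394]
honey [0.7502 0.1601]
S trivet [0.4439 0.2972]
S t1 [ 0.5931 -0.2293]
S t2 [ 0.6082 -0.3707]
S t4 [ 0.3535 -0.2507]
[ 0.1164  0.1889 -0.3668] {'fx': 266.37203092762536, 'fy': 266.37203092762536, 'cx': 258.2529852093657, 'cy': 199.83091327245302, 'R': array([[ 0.2765, -0.961 , -0.0011],
       [-0.9128, -0.2629,  0.3126],
       [-0.3007, -0.0855, -0.9499]]), 't': array([-0.5494, -0.0407,  0.3791])}
```

play_rows --plan '[{"xyz":[0.02,0.033,0],"spin":-1.2,"claw":100},{"xyz":[0.02,0.033,0],"spin":-1.2,"claw":100},{"xyz":[0.02,0.033,0],"spin":-1.2,"claw":100},{"xyz":[0.02,0.033,0],"spin":-1.2,"claw":100},{"xyz":[0.02,0.033,0],"spin":-1.2,"claw":100},{"xyz":[0.02,0.033,0],"spin":-1.2,"claw":100},{"xyz":[0.02,0.033,0],"spin":-1.2,"claw":100},{"xyz":[0.02,0.033,0],"spin":-1.2,"claw":100},{"xyz":[0.02,0.033,0],"spin":-1.2,"claw":100},{"xyz":[0.02,0.033,0],"spin":-1.2,"claw":100}]'

```text
clock: 1.1
eef_pos: [0.3528, -0.197, 0.2311]
tcp_rot: [-0.0, 0.999, 0.035, -0.0]
ft_force: [2.1, 0.5, 0.7]
finger_gap: 0.0851
grip_force: 0.0
```

play_rows --plan '[{"xyz":[0.021,0.032,0],"spin":-1.0,"claw":100},{"xyz":[0.021,0.032,0],"spin":-1.0,"claw":100},{"xyz":[0.021,0.032,0],"spin":-1.0,"claw":100},{"xyz":[0.021,0.032,0],"spin":-1.0,"claw":100},{"xyz":[0.021,0.032,0],"spin":-1.0,"claw":100},{"xyz":[0.021,0.03,0],"spin":-1.0,"claw":100},{"xyz":[0,0,0],"spin":0,"claw":100}]'

```text
clock: 1.8
eef_pos: [0.4797, -0.0101, 0.2302]
tcp_rot: [-0.002, 1.0, -0.011, -0.001]
ft_force: [-0.6, -0.6, -0.1]
finger_gap: 0.0854
grip_force: 0.0
```

```bash
python3 - <<'E'
from h import *
import cv2
i=bot.camera_info('wrist'); s=bot.read_state(); im=bot.snapshot('wrist')
print(s['clock'],s['eef_pos'],s['tcp_rot'],s['ft_force'])
np.save('w1.npy',i,allow_pickle=True); cv2.imwrite('pics/w1.png',cv2.resize(im,(800,600),interpolation=cv2.INTER_CUBIC))
E
```

```text
1.8 [ 0.47967205 -0.01014209  0.23017726] [-1.95642042e-03  9.99941667e-01 -1.06050003e-02 -6.06940593e-04] [-0.64210346 -0.63705324 -0.11190746]
```

View pics/w1.png

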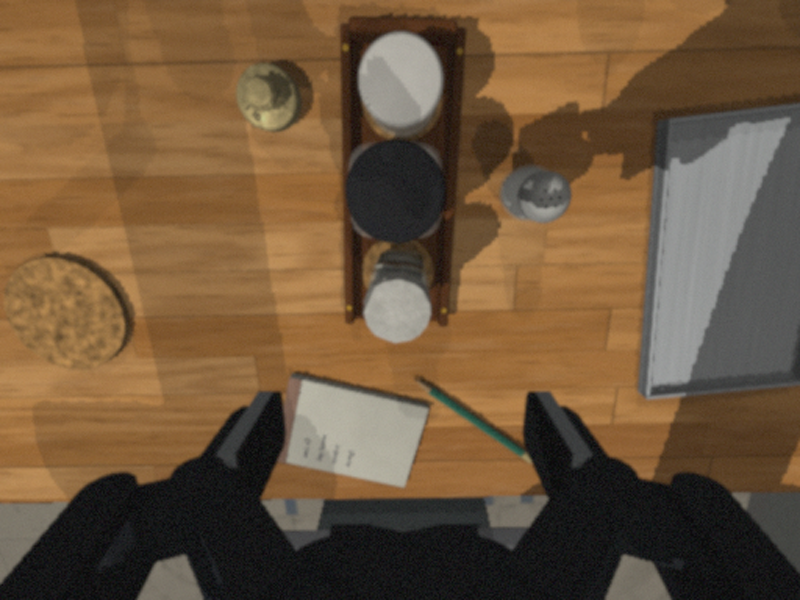

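The wrist view shows the slim cap at (397,307), the wide lid at (395,191), the short lid at (400,77), the front rail ends at (346,323) and (447,325), and the trivet at (66,311).

```bash
python3 - <<'E'
from h import *
np.set_printoptions(precision=4,suppress=True)
i=np.load('w1.npy',allow_pickle=True).item()
T=dict(short=((400,76),.083),wide=((395,191),.118),slim=((397,307),.117),fl=((346,323),.022),fr=((447,325),.022),bl=((342,25),.038),br=((466,30),.038),trivet=((66,311),.009),salt=((541,195),.088),saltbase=((533,193),.045),t=((655,122),.016),t4=((641,397),.016),weight=((267,95),.02))
for k,(p,z) in T.items(): print(k,ray('wrist',*crop(p,(0,0),800/512),z,i))
E
```

```text
short [ 0.6172 -0.0104]
wide [ 0.5506 -0.0062]
slim [ 0.479  -0.0055]
fl [0.4351 0.0431]
fr [ 0.4313 -0.047 ]
bl [0.6582 0.0291]
br [ 0.6533 -0.0562]
trivet [0.4474 0.302 ]
salt [ 0.5449 -0.1012]
saltbase [ 0.5443 -0.1084]
t [ 0.5943 -0.208 ]
t4 [ 0.3515 -0.235 ]
weight [0.6193 0.0914]
```

play_rows --plan '[{"xyz":[-0.001,0.004,-0.02],"spin":-1.3,"claw":100},{"xyz":[-0.001,0,-0.035],"spin":0,"claw":100},{"xyz":[0,0,-0.035],"spin":0,"claw":100},{"xyz":[0,0,-0.03],"spin":0,"claw":100},{"xyz":[0,0,-0.025],"spin":0,"claw":100},{"xyz":[0,0,-0.015],"spin":0,"claw":100},{"xyz":[0,0,0],"spin":0,"claw":100}]'

```text
clock: 2.55
eef_pos: [0.4746, -0.0172, 0.0696]
tcp_rot: [-0.005, 1.0, -0.02, -0.001]
ft_force: [0.3, -0.6, 1.0]
finger_gap: 0.0849
grip_force: 0.0
```

```bash
python3 - <<'E'
from h import *
s=bot.read_state()
for k in s: print(k,np.round(s[k],4))
E
```

```text
clock 2.55
joint_positions [-0.0418 -0.0899 -0.3129  1.351   0.0091  3.1407]
qvel [ 0.0031 -0.0139  0.0614  0.0336  0.0016 -0.0003]
joint_efforts [-3.97000e-02 -4.02802e+01  4.53562e+01 -7.60500e-01  2.61000e-02
  3.90000e-03]
eef_pos [ 0.4746 -0.0172  0.0696]
tcp_rot [-0.0046  0.9998 -0.0204 -0.0015]
ft_force [ 0.3035 -0.6253  0.9576]
moment [-0.0075  0.0024 -0.0184]
grip_force 0.0
finger_gap 0.0849
```

play_rows --plan '[{"xyz":[0,0,0],"spin":0,"claw":100},{"xyz":[0,0,0],"spin":0,"claw":100}]'

```text
clock: 2.75
eef_pos: [0.4767, -0.0169, 0.0728]
tcp_rot: [-0.005, 1.0, -0.02, 0.001]
ft_force: [0.1, 0.6, 0.3]
finger_gap: 0.0853
grip_force: 0.0
```

Joint 6 is at its limit, so I'll rise and make a half turn to get the same grasp in mid-range.

play_rows --plan '[{"xyz":[0,0,0.04],"spin":0,"claw":100},{"xyz":[0,0,0.04],"spin":0,"claw":100},{"xyz":[0,0,0.04],"spin":0,"claw":100},{"xyz":[0,0,0.03],"spin":5,"claw":100},{"xyz":[0,0,0],"spin":8.5,"claw":100},{"xyz":[0,0,0],"spin":8.5,"claw":100},{"xyz":[0,0,0],"spin":8.5,"claw":100},{"xyz":[0,0,0],"spin":8.5,"claw":100},{"xyz":[0,0,0],"spin":8.5,"claw":100},{"xyz":[0,0,0],"spin":8.5,"claw":100}]'

```text
clock: 3.75
eef_pos: [0.4763, -0.0167, 0.2227]
tcp_rot: [-0.004, 0.891, 0.455, -0.001]
ft_force: [-0.9, -0.4, 0.3]
finger_gap: 0.0852
grip_force: 0.0
```

play_rows --plan '[{"xyz":[0,0,0],"spin":8.5,"claw":100},{"xyz":[0,0,0],"spin":8.5,"claw":100},{"xyz":[0,0,0],"spin":8.5,"claw":100},{"xyz":[0,0,0],"spin":8.5,"claw":100},{"xyz":[0,0,0],"spin":8.5,"claw":100},{"xyz":[0,0,0],"spin":8.5,"claw":100},{"xyz":[0,0,0],"spin":8.5,"claw":100},{"xyz":[0,0,0],"spin":8.5,"claw":100},{"xyz":[0,0,0],"spin":8.5,"claw":100},{"xyz":[0,0,0],"spin":8.5,"claw":100}]'

```text
clock: 4.75
eef_pos: [0.4763, -0.0167, 0.2227]
tcp_rot: [-0.001, 0.35, 0.937, -0.004]
ft_force: [0.9, -0.1, 0.8]
finger_gap: 0.0853
grip_force: 0.0
```

play_rows --plan '[{"xyz":[0,0,0],"spin":8.5,"claw":100},{"xyz":[0,0,0],"spin":8.5,"claw":100},{"xyz":[0,0,0],"spin":0,"claw":100},{"xyz":[0,0,0],"spin":0,"claw":100}]'

```text
clock: 5.15
eef_pos: [0.4762, -0.0167, 0.2221]
tcp_rot: [-0.0, 0.212, 0.977, -0.004]
ft_force: [-0.2, 0.6, 0.7]
finger_gap: 0.0854
grip_force: 0.0
```

```bash
python3 - <<'E'
from h import *
s=bot.read_state()
for k in('clock','joint_positions','eef_pos','tcp_rot'): print(k,np.round(s[k],4))
E
```

```text
clock 5.15
joint_positions [-0.03   -0.0893 -0.018   1.6444 -0.0085  0.398 ]
eef_pos [ 0.4762 -0.0167  0.2221]
tcp_rot [-3.000e-04  2.124e-01  9.772e-01 -4.400e-03]
```

play_rows --plan '[{"xyz":[0.001,0.006,0],"spin":7.5,"claw":100},{"xyz":[0.001,0.005,0],"spin":7.5,"claw":100},{"xyz":[0,0,-0.01],"spin":7,"claw":100},{"xyz":[0,0,-0.03],"spin":0,"claw":100},{"xyz":[0,0,-0.035],"spin":0,"claw":100},{"xyz":[0,0,-0.03],"spin":0,"claw":100},{"xyz":[0,0,-0.03],"spin":0,"claw":100},{"xyz":[0,0,-0.018],"spin":0,"claw":100},{"xyz":[0,0,0],"spin":0,"claw":100}]'

```text
clock: 6.05
eef_pos: [0.4765, -0.0057, 0.0661]
tcp_rot: [-0.002, 0.021, 1.0, -0.005]
ft_force: [-0.0, 0.3, -0.2]
finger_gap: 0.085
grip_force: 0.0
```

play_rows --plan '[{"xyz":[0,0,0],"spin":0,"claw":60},{"xyz":[0,0,0],"spin":0,"claw":0},{"xyz":[0,0,0],"spin":0,"claw":0},{"xyz":[0,0,0],"spin":0,"claw":0},{"xyz":[0,0,0],"spin":0,"claw":0},{"xyz":[0,0,0],"spin":0,"claw":0}]' --newtons 40

```text
clock: 6.65
eef_pos: [0.4788, -0.0056, 0.0698]
tcp_rot: [0.001, 0.02, 1.0, -0.004]
ft_force: [-0.8, 0.4, 6.6]
finger_gap: 0.0432
grip_force: 40.1
```

play_rows --plan '[{"xyz":[0,0,0.015],"spin":0,"claw":0},{"xyz":[0,0,0.025],"spin":0,"claw":0},{"xyz":[0,0,0.03],"spin":0,"claw":0},{"xyz":[-0.002,-0.01,0.01],"spin":0,"claw":0},{"xyz":[-0.004,-0.02,0],"spin":0,"claw":0},{"xyz":[-0.006,-0.03,0],"spin":0,"claw":0},{"xyz":[-0.007,-0.036,0],"spin":0,"claw":0},{"xyz":[-0.007,-0.036,0],"spin":0,"claw":0},{"xyz":[-0.007,-0.036,0],"spin":0,"claw":0},{"xyz":[-0.007,-0.036,0],"spin":0,"claw":0}]'

```text
clock: 7.65
eef_pos: [0.437, -0.2116, 0.1484]
tcp_rot: [-0.0, 0.02, 1.0, -0.005]
ft_force: [1.7, -0.6, -1.9]
finger_gap: 0.0429
grip_force: 40.7
```

play_rows --plan '[{"xyz":[-0.007,-0.036,0],"spin":0,"claw":0},{"xyz":[-0.006,-0.03,0],"spin":0,"claw":0},{"xyz":[-0.004,-0.02,0],"spin":0,"claw":0},{"xyz":[-0.001,-0.014,0],"spin":0,"claw":0},{"xyz":[0,0,0],"spin":0,"claw":0},{"xyz":[0,0,0],"spin":0,"claw":0}]'

```text
clock: 8.25
eef_pos: [0.4199, -0.3095, 0.1481]
tcp_rot: [-0.0, 0.02, 1.0, -0.004]
ft_force: [0.9, 0.8, -0.9]
finger_gap: 0.0431
grip_force: 40.7
```

play_rows --plan '[{"xyz":[0,0,-0.02],"spin":0,"claw":0},{"xyz":[0,0,-0.025],"spin":0,"claw":0},{"xyz":[0,0,-0.02],"spin":0,"claw":0},{"xyz":[0,0,-0.008],"spin":0,"claw":0},{"xyz":[0,0,-0.004],"spin":0,"claw":0},{"xyz":[0,0,-0.003],"spin":0,"claw":0},{"xyz":[0,0,-0.001],"spin":0,"claw":0},{"xyz":[0,0,-0.001],"spin":0,"claw":0},{"xyz":[0,0,0],"spin":0,"claw":0},{"xyz":[0,0,0],"spin":0,"claw":0}]'

```text
clock: 9.25
eef_pos: [0.4201, -0.3098, 0.0666]
tcp_rot: [0.0, 0.02, 1.0, -0.005]
ft_force: [0.2, -1.0, -0.7]
finger_gap: 0.0427
grip_force: 40.7
```

play_rows --plan '[{"xyz":[0,0,-0.001],"spin":0,"claw":0},{"xyz":[0,0,0],"spin":0,"claw":0},{"xyz":[0,0,-0.001],"spin":0,"claw":0},{"xyz":[0,0,0],"spin":0,"claw":0}]'

```text
clock: 9.65
eef_pos: [0.4203, -0.3099, 0.0658]
tcp_rot: [0.001, 0.02, 1.0, -0.005]
ft_force: [-3.2, 4.0, 11.9]
finger_gap: 0.0429
grip_force: 41.7
```

play_rows --plan '[{"xyz":[0,0,0.001],"spin":0,"claw":58},{"xyz":[0,0,0],"spin":0,"claw":70},{"xyz":[0,0,0],"spin":0,"claw":100},{"xyz":[0,0,0],"spin":0,"claw":100},{"xyz":[0,0,0.01],"spin":0,"claw":100},{"xyz":[0,0,0.02],"spin":0,"claw":100},{"xyz":[0,0,0.035],"spin":0,"claw":100},{"xyz":[0.004,0.01,0.04],"spin":0,"claw":100},{"xyz":[0.01,0.025,0.02],"spin":0,"claw":100},{"xyz":[0.016,0.035,0],"spin":0,"claw":100}]'

```text
clock: 10.65
eef_pos: [0.4509, -0.2405, 0.1947]
tcp_rot: [0.003, 0.021, 1.0, -0.006]
ft_force: [0.7, -0.3, -1.2]
finger_gap: 0.0851
grip_force: 0.0
```

play_rows --plan '[{"xyz":[0.014,0.034,0],"spin":0,"claw":100},{"xyz":[0.014,0.034,0],"spin":0,"claw":100},{"xyz":[0.014,0.034,0],"spin":0,"claw":100},{"xyz":[0.014,0.034,0],"spin":0,"claw":100},{"xyz":[0.014,0.034,0],"spin":0,"claw":100},{"xyz":[0.014,0.034,0],"spin":0,"claw":100},{"xyz":[0.01,0.02,0],"spin":0,"claw":100},{"xyz":[0.005,0.009,0],"spin":0,"claw":100},{"xyz":[0,0,0],"spin":0,"claw":100},{"xyz":[0,0,0],"spin":0,"claw":100}]'

```text
clock: 11.65
eef_pos: [0.5487, -0.0074, 0.1905]
tcp_rot: [-0.0, 0.02, 1.0, -0.005]
ft_force: [0.1, -0.2, -0.1]
finger_gap: 0.0853
grip_force: 0.0
```

play_rows --plan '[{"xyz":[0.001,0,-0.02],"spin":0,"claw":100},{"xyz":[0,0,-0.025],"spin":0,"claw":100},{"xyz":[0,0,-0.025],"spin":0,"claw":100},{"xyz":[0,0,-0.025],"spin":0,"claw":100},{"xyz":[0,0,-0.02],"spin":0,"claw":100},{"xyz":[0,0,-0.01],"spin":0,"claw":100},{"xyz":[0,0,-0.005],"spin":0,"claw":100},{"xyz":[0,0,0],"spin":0,"claw":100},{"xyz":[0,0,0],"spin":0,"claw":100}]'

```text
clock: 12.55
eef_pos: [0.5505, -0.007, 0.0614]
tcp_rot: [0.001, 0.02, 1.0, -0.005]
ft_force: [0.3, 0.2, 0.6]
finger_gap: 0.0853
grip_force: 0.0
```

play_rows --plan '[{"xyz":[0,0,0],"spin":0,"claw":80},{"xyz":[0,0,0],"spin":0,"claw":70},{"xyz":[0,0,0],"spin":0,"claw":0},{"xyz":[0,0,0],"spin":0,"claw":0},{"xyz":[0,0,0],"spin":0,"claw":0}]' --newtons 45

```text
clock: 13.05
eef_pos: [0.5506, -0.0065, 0.0614]
tcp_rot: [0.001, 0.02, 1.0, -0.004]
ft_force: [-0.8, 1.2, 5.8]
finger_gap: 0.0587
grip_force: 49.2
```

play_rows --plan '[{"xyz":[0,0,0.012],"spin":0,"claw":0},{"xyz":[0,0,0.025],"spin":0,"claw":0},{"xyz":[0,0,0.03],"spin":0,"claw":0},{"xyz":[0,0,0.03],"spin":0,"claw":0},{"xyz":[0,0,0.023],"spin":0,"claw":0},{"xyz":[-0.001,-0.01,0],"spin":0,"claw":0},{"xyz":[-0.001,-0.022,0],"spin":0,"claw":0},{"xyz":[-0.001,-0.032,0],"spin":0,"claw":0},{"xyz":[-0.001,-0.035,0],"spin":0,"claw":0},{"xyz":[-0.001,-0.035,0],"spin":0,"claw":0}]'

```text
clock: 14.05
eef_pos: [0.544, -0.1424, 0.1787]
tcp_rot: [-0.001, 0.02, 1.0, -0.004]
ft_force: [1.2, 0.5, -3.1]
finger_gap: 0.0587
grip_force: 49.2
```

play_rows --plan '[{"xyz":[-0.001,-0.035,0],"spin":0,"claw":0},{"xyz":[-0.001,-0.035,0],"spin":0,"claw":0},{"xyz":[-0.001,-0.032,0],"spin":0,"claw":0},{"xyz":[-0.001,-0.03,0],"spin":0,"claw":0},{"xyz":[-0.001,-0.018,0],"spin":0,"claw":0},{"xyz":[0,-0.01,0],"spin":0,"claw":0},{"xyz":[0,0,0],"spin":0,"claw":0},{"xyz":[0,0,0],"spin":0,"claw":0}]'

```text
clock: 14.85
eef_pos: [0.54, -0.2999, 0.18]
tcp_rot: [-0.0, 0.02, 1.0, -0.004]
ft_force: [-0.0, 0.2, -3.1]
finger_gap: 0.0591
grip_force: 49.2
```

play_rows --plan '[{"xyz":[0,0,-0.02],"spin":0,"claw":0},{"xyz":[0,0,-0.03],"spin":0,"claw":0},{"xyz":[0,0,-0.03],"spin":0,"claw":0},{"xyz":[0,0,-0.02],"spin":0,"claw":0},{"xyz":[0,0,-0.01],"spin":0,"claw":0},{"xyz":[0,0,-0.006],"spin":0,"claw":0},{"xyz":[0,0,-0.003],"spin":0,"claw":0},{"xyz":[0,0,-0.002],"spin":0,"claw":0},{"xyz":[0,0,-0.001],"spin":0,"claw":0},{"xyz":[0,0,0],"spin":0,"claw":0}]'

```text
clock: 15.85
eef_pos: [0.5402, -0.3009, 0.0589]
tcp_rot: [0.0, 0.02, 1.0, -0.005]
ft_force: [0.3, 0.3, -4.0]
finger_gap: 0.0587
grip_force: 49.2
```

play_rows --plan '[{"xyz":[0,0,-0.001],"spin":0,"claw":0},{"xyz":[0,0,0],"spin":0,"claw":0},{"xyz":[0,0,-0.001],"spin":0,"claw":0},{"xyz":[0,0,0],"spin":0,"claw":0}]'

```text
clock: 16.25
eef_pos: [0.5402, -0.3009, 0.0574]
tcp_rot: [0.0, 0.02, 1.0, -0.005]
ft_force: [-1.9, 1.6, 4.8]
finger_gap: 0.0584
grip_force: 50.2
```

play_rows --plan '[{"xyz":[0,0,0.001],"spin":0,"claw":75},{"xyz":[0,0,0],"spin":0,"claw":100},{"xyz":[0,0,0],"spin":0,"claw":100},{"xyz":[0,0,0],"spin":0,"claw":100},{"xyz":[0,0,0.01],"spin":0,"claw":100},{"xyz":[0,0,0.025],"spin":0,"claw":100},{"xyz":[0,0,0.035],"spin":0,"claw":100},{"xyz":[0.002,0.01,0.035],"spin":0,"claw":100},{"xyz":[0.006,0.025,0.02],"spin":0,"claw":100},{"xyz":[0.009,0.035,0],"spin":0,"claw":100}]'

```text
clock: 17.25
eef_pos: [0.558, -0.2315, 0.1869]
tcp_rot: [0.003, 0.021, 1.0, -0.006]
ft_force: [1.6, -0.2, 0.0]
finger_gap: 0.0854
grip_force: 0.0
```

play_rows --plan '[{"xyz":[0.009,0.035,0],"spin":0,"claw":100},{"xyz":[0.009,0.035,0],"spin":0,"claw":100},{"xyz":[0.009,0.035,0],"spin":0,"claw":100},{"xyz":[0.009,0.035,0],"spin":0,"claw":100},{"xyz":[0.009,0.035,0],"spin":0,"claw":100},{"xyz":[0.009,0.025,0],"spin":0,"claw":100},{"xyz":[0.005,0.02,0],"spin":0,"claw":100},{"xyz":[0,0,0],"spin":0,"claw":100},{"xyz":[0,0,0],"spin":0,"claw":100}]'

```text
clock: 18.15
eef_pos: [0.616, -0.0106, 0.1828]
tcp_rot: [0.0, 0.019, 1.0, -0.005]
ft_force: [-0.9, -0.7, 0.3]
finger_gap: 0.0852
grip_force: 0.0
```

```bash
python3 - <<'E'
from h import *
import cv2
s=bot.read_state(); print(s['clock'],s['eef_pos'],s['tcp_rot'],s['joint_positions'])
im=bot.snapshot('scene'); cv2.imwrite('pics/s2.png',cv2.resize(im,(800,600),interpolation=cv2.INTER_CUBIC))
E
```

```text
18.15 [ 0.61598401 -0.01063608  0.18275078] [ 6.87339558e-05  1.93230037e-02  9.99802187e-01 -4.71200678e-03] [-0.01290521  0.23496585  0.24920141  1.58495492 -0.00942474  0.02574327]
```

View pics/s2.png

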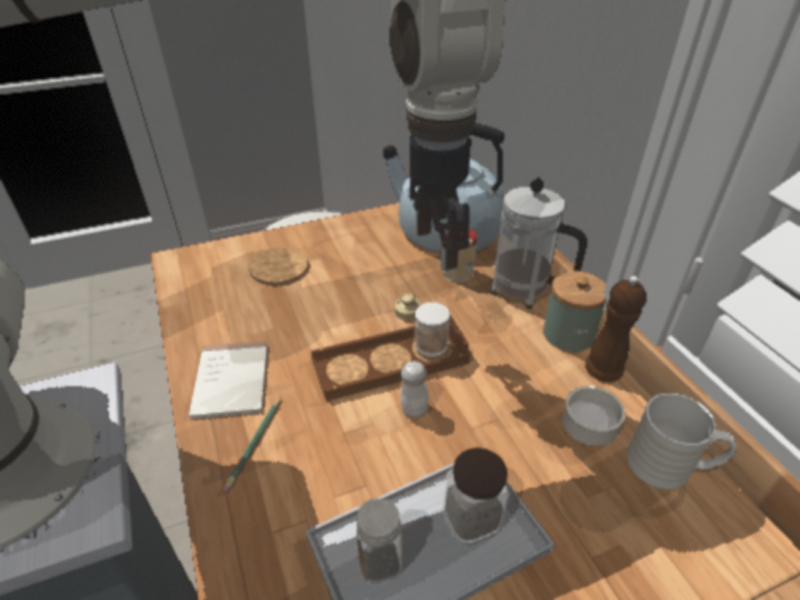

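Both tall jars stand upright on the tray (480,495 and 380,535). The salt and the weight haven't moved. Next is the short jar.

play_rows --plan '[{"xyz":[0.001,0,-0.02],"spin":0,"claw":100},{"xyz":[0,0,-0.03],"spin":0,"claw":100},{"xyz":[0,0,-0.03],"spin":0,"claw":100},{"xyz":[0,0,-0.03],"spin":0,"claw":100},{"xyz":[0,0,-0.02],"spin":0,"claw":100},{"xyz":[0,0,-0.012],"spin":0,"claw":100},{"xyz":[0,0,-0.006],"spin":0,"claw":100},{"xyz":[0,0,-0.003],"spin":0,"claw":100},{"xyz":[0,0,0],"spin":0,"claw":100},{"xyz":[0,0,0],"spin":0,"claw":100}]'

```text
clock: 19.2
eef_pos: [0.6175, -0.0108, 0.0324]
tcp_rot: [0.001, 0.02, 1.0, -0.005]
ft_force: [-0.3, 0.3, 0.5]
finger_gap: 0.0853
grip_force: 0.0
```

play_rows --plan '[{"xyz":[0,0,0],"spin":0,"claw":75},{"xyz":[0,0,0],"spin":0,"claw":65},{"xyz":[0,0,0],"spin":0,"claw":0},{"xyz":[0,0,0],"spin":0,"claw":0},{"xyz":[0,0,0],"spin":0,"claw":0}]' --newtons 40

```text
clock: 19.7
eef_pos: [0.6174, -0.0107, 0.0321]
tcp_rot: [0.001, 0.02, 1.0, -0.005]
ft_force: [-0.1, 0.1, 6.1]
finger_gap: 0.0524
grip_force: 42.6
```

play_rows --plan '[{"xyz":[0,0,0.012],"spin":0,"claw":0},{"xyz":[0,0,0.025],"spin":0,"claw":0},{"xyz":[0,0,0.03],"spin":0,"claw":0},{"xyz":[0,0,0.013],"spin":0,"claw":0},{"xyz":[-0.005,0.01,0],"spin":0,"claw":0},{"xyz":[-0.01,0.02,0],"spin":0,"claw":0},{"xyz":[-0.016,0.028,0],"spin":0,"claw":0},{"xyz":[-0.018,0.032,0],"spin":0,"claw":0},{"xyz":[-0.018,0.032,0],"spin":0,"claw":0},{"xyz":[-0.018,0.032,0],"spin":0,"claw":0}]'

```text
clock: 20.7
eef_pos: [0.5299, 0.1447, 0.1094]
tcp_rot: [-0.001, 0.02, 1.0, -0.005]
ft_force: [0.5, 0.6, -1.4]
finger_gap: 0.0525
grip_force: 42.3
```

play_rows --plan '[{"xyz":[-0.018,0.032,0],"spin":0,"claw":0},{"xyz":[-0.018,0.032,0],"spin":0,"claw":0},{"xyz":[-0.018,0.032,0],"spin":0,"claw":0},{"xyz":[-0.016,0.03,0],"spin":0,"claw":0},{"xyz":[-0.01,0.02,0],"spin":0,"claw":0},{"xyz":[-0.006,0.013,0],"spin":0,"claw":0},{"xyz":[0,0,0],"spin":0,"claw":0},{"xyz":[0,0,0],"spin":0,"claw":0}]'

```text
clock: 21.5
eef_pos: [0.4457, 0.302, 0.1105]
tcp_rot: [-0.0, 0.02, 1.0, -0.005]
ft_force: [-0.1, -0.4, -1.6]
finger_gap: 0.0524
grip_force: 42.3
```

Lower from 0.1105 to about 0.034, ending in small steps.

play_rows --plan '[{"xyz":[0.001,0.001,-0.02],"spin":0,"claw":0},{"xyz":[0,0,-0.025],"spin":0,"claw":0},{"xyz":[0,0,-0.015],"spin":0,"claw":0},{"xyz":[0,0,-0.008],"spin":0,"claw":0},{"xyz":[0,0,-0.004],"spin":0,"claw":0},{"xyz":[0,0,-0.003],"spin":0,"claw":0},{"xyz":[0,0,-0.001],"spin":0,"claw":0},{"xyz":[0,0,0],"spin":0,"claw":0},{"xyz":[0,0,0],"spin":0,"claw":0}]'

```text
clock: 22.4
eef_pos: [0.4472, 0.3035, 0.0359]
tcp_rot: [0.0, 0.02, 1.0, -0.004]
ft_force: [0.0, 0.7, -1.1]
finger_gap: 0.0521
grip_force: 42.3
```

play_rows --plan '[{"xyz":[0,0,-0.001],"spin":0,"claw":0},{"xyz":[0,0,0],"spin":0,"claw":0}]'

```text
clock: 22.6
eef_pos: [0.447, 0.3034, 0.0344]
tcp_rot: [-0.0, 0.02, 1.0, -0.005]
ft_force: [-0.5, 0.5, -2.0]
finger_gap: 0.0524
grip_force: 42.3
```

play_rows --plan '[{"xyz":[0,0,-0.001],"spin":0,"claw":0},{"xyz":[0,0,0],"spin":0,"claw":0}]'

```text
clock: 22.8
eef_pos: [0.4469, 0.3033, 0.0332]
tcp_rot: [-0.0, 0.02, 1.0, -0.005]
ft_force: [0.2, 0.1, -1.7]
finger_gap: 0.052
grip_force: 42.3
```

play_rows --plan '[{"xyz":[0,0,-0.001],"spin":0,"claw":0},{"xyz":[0,0,0],"spin":0,"claw":0}]'

```text
clock: 23.0
eef_pos: [0.447, 0.3033, 0.0331]
tcp_rot: [0.0, 0.02, 1.0, -0.004]
ft_force: [-2.7, -1.8, 5.2]
finger_gap: 0.0521
grip_force: 42.9
```

play_rows --plan '[{"xyz":[0,0,0.001],"spin":0,"claw":70},{"xyz":[0,0,0],"spin":0,"claw":100},{"xyz":[0,0,0],"spin":0,"claw":100},{"xyz":[0,0,0],"spin":0,"claw":100},{"xyz":[0,0,0.01],"spin":0,"claw":100},{"xyz":[0,0,0.025],"spin":0,"claw":100},{"xyz":[0,0,0.04],"spin":0,"claw":100},{"xyz":[0,-0.005,0.045],"spin":0,"claw":100},{"xyz":[0.005,-0.02,0.03],"spin":0,"claw":100},{"xyz":[0.006,-0.035,0.01],"spin":0,"claw":100}]'

```text
clock: 24.0
eef_pos: [0.4589, 0.2443, 0.1977]
tcp_rot: [0.002, 0.019, 1.0, -0.003]
ft_force: [0.9, 0.5, -1.2]
finger_gap: 0.0854
grip_force: 0.0
```

play_rows --plan '[{"xyz":[0.006,-0.04,0],"spin":0,"claw":100},{"xyz":[0.006,-0.04,0],"spin":0,"claw":100},{"xyz":[0.006,-0.04,0],"spin":0,"claw":100},{"xyz":[0.006,-0.04,0],"spin":0,"claw":100},{"xyz":[0.006,-0.04,0],"spin":0,"claw":100},{"xyz":[0.006,-0.04,0],"spin":0,"claw":100},{"xyz":[0.006,-0.04,0],"spin":0,"claw":100},{"xyz":[0.006,-0.04,0],"spin":0,"claw":100},{"xyz":[0.006,-0.04,0],"spin":0,"claw":100},{"xyz":[0.006,-0.04,0],"spin":0,"claw":100}]'

```text
clock: 25.0
eef_pos: [0.5179, -0.1585, 0.1942]
tcp_rot: [0.0, 0.02, 1.0, -0.005]
ft_force: [0.5, 1.3, 0.1]
finger_gap: 0.0857
grip_force: 0.0
```

play_rows --plan '[{"xyz":[0.006,-0.04,0],"spin":0,"claw":100},{"xyz":[0.006,-0.04,0],"spin":0,"claw":100},{"xyz":[0.006,-0.03,0],"spin":0,"claw":100},{"xyz":[0.004,-0.024,0],"spin":0,"claw":100},{"xyz":[0,-0.01,0],"spin":0,"claw":100},{"xyz":[0,0,0],"spin":0,"claw":100},{"xyz":[0,0,0],"spin":0,"claw":100}]'

```text
clock: 25.7
eef_pos: [0.5399, -0.3, 0.1936]
tcp_rot: [-0.0, 0.02, 1.0, -0.004]
ft_force: [-0.2, 0.4, -0.6]
finger_gap: 0.0856
grip_force: 0.0
```

```bash
python3 - <<'E'
from h import *
import cv2
s=bot.read_state(); print(s['clock'],s['eef_pos'],s['tcp_rot'],s['joint_positions'])
im=bot.snapshot('top'); cv2.imwrite('pics/t3.png',im)
a=cv2.resize(im[210:274,130:210],(800,640),interpolation=cv2.INTER_CUBIC)[:600]
c=cv2.resize(im[160:256,240:290],None,fx=6,fy=6,interpolation=cv2.INTER_CUBIC)
b=np.zeros((576,800,3),np.uint8); b[:,:300]=c
t=cv2.resize(im[210:280,130:210],None,fx=6,fy=6,interpolation=cv2.INTER_CUBIC); b[:420,310:790]=t
cv2.imwrite('pics/t3c.png',b)
E
```

```text
25.7 [ 0.53985163 -0.29998683  0.19359025] [-7.77604881e-05  1.96829474e-02  9.99796226e-01 -4.48136944e-03] [-0.50350192  0.23711023  0.2726893   1.60234384 -0.00800639 -0.46414922]
```

View pics/t3c.png

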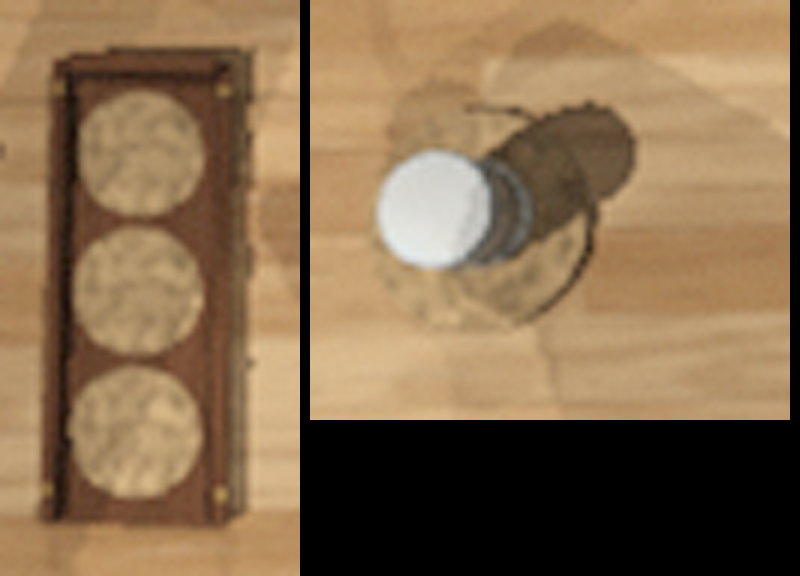

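The discs are clear in the top view: back (141,153), middle (138,291), front (137,432). The short jar is upright on the trivet. I'll check the centring with the calibration.

```bash
python3 - <<'E'
from h import *
np.set_printoptions(precision=4,suppress=True)
for p in((141,153),(138,291),(137,432)): print('disc',ray('top',*crop(p,(240,160),6),.008))
print('trivet',ray('top',*crop((178,206),(130,210),6),.009),'lid',ray('top',*crop((124,210),(130,210),6),.084))
E
```

```text
disc [ 0.6188 -0.011 ]
disc [ 0.5485 -0.0074]
disc [ 0.4783 -0.0048]
trivet [0.4505 0.3004] lid [0.4461 0.3037]
```

Now a cleaner look at the empty trivet, from the first top picture.

```bash
python3 - <<'E'
from h import *
import cv2
im=cv2.imread('pics/top0.png')[215:275,130:190]
w=cv2.imread('pics/w1.png')[240:390,0:150]
b=np.zeros((400,800,3),np.uint8); b[:,:400]=cv2.resize(im,(400,400),interpolation=cv2.INTER_CUBIC); b[:,400:]=cv2.resize(w,(400,400),interpolation=cv2.INTER_CUBIC)
i=bot.camera_info('top'); iw=np.load('w1.npy',allow_pickle=True).item()
def proj(i,X):
    c=np.array(i['R'])@X+np.array(i['t']); return i['fx']*c[0]/c[2]+i['cx'],i['fy']*c[1]/c[2]+i['cy']
for a in np.linspace(0,2*np.pi,24,endpoint=False):
    X=np.array([.447+.055*np.cos(a),.303+.055*np.sin(a),.009])
    u,v=proj(i,X); k=400/60; cv2.circle(b,(int((u+.5-130)*k),int((v+.5-215)*k)),2,(0,0,255),-1)
    u,v=proj(iw,X); k=400/150; cv2.circle(b,(400+int((u+.5)*800/512*k),int(((v+.5)*800/512-240)*k)),2,(0,0,255),-1)
cv2.imwrite('pics/tr.png',b)
E
```

```text
(no output)
```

View pics/tr.png

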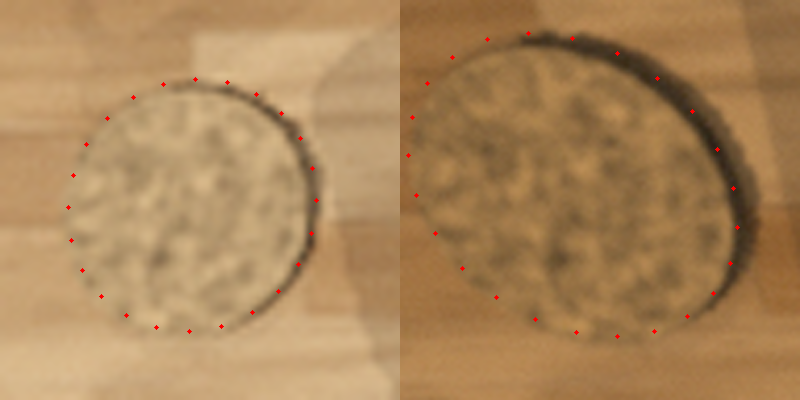

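The projected circle matches the cork within about 1–2 mm in both views, so the short jar is centred. Next I return the wide jar.

play_rows --plan '[{"xyz":[0,-0.001,-0.02],"spin":0,"claw":100},{"xyz":[0,0,-0.03],"spin":0,"claw":100},{"xyz":[0,0,-0.03],"spin":0,"claw":100},{"xyz":[0,0,-0.025],"spin":0,"claw":100},{"xyz":[0,0,-0.015],"spin":0,"claw":100},{"xyz":[0,0,-0.01],"spin":0,"claw":100},{"xyz":[0,0,-0.005],"spin":0,"claw":100},{"xyz":[0,0,0],"spin":0,"claw":100},{"xyz":[0,0,0],"spin":0,"claw":100}]'

```text
clock: 26.65
eef_pos: [0.5405, -0.3019, 0.0594]
tcp_rot: [0.001, 0.02, 1.0, -0.005]
ft_force: [-0.7, -0.0, 0.8]
finger_gap: 0.0853
grip_force: 0.0
```

play_rows --plan '[{"xyz":[0,0,0],"spin":0,"claw":80},{"xyz":[0,0,0],"spin":0,"claw":70},{"xyz":[0,0,0],"spin":0,"claw":0},{"xyz":[0,0,0],"spin":0,"claw":0},{"xyz":[0,0,0],"spin":0,"claw":0}]' --newtons 45

```text
clock: 27.15
eef_pos: [0.5403, -0.3017, 0.0593]
tcp_rot: [0.0, 0.02, 1.0, -0.005]
ft_force: [-0.3, 1.9, 5.6]
finger_gap: 0.0585
grip_force: 47.6
```

play_rows --plan '[{"xyz":[0,0,0.012],"spin":0,"claw":0},{"xyz":[0,0,0.025],"spin":0,"claw":0},{"xyz":[0,0,0.03],"spin":0,"claw":0},{"xyz":[0,0,0.03],"spin":0,"claw":0},{"xyz":[0,0,0.023],"spin":0,"claw":0},{"xyz":[0.001,0.01,0],"spin":0,"claw":0},{"xyz":[0.001,0.022,0],"spin":0,"claw":0},{"xyz":[0.001,0.032,0],"spin":0,"claw":0},{"xyz":[0.001,0.035,0],"spin":0,"claw":0},{"xyz":[0.001,0.035,0],"spin":0,"claw":0}]'

```text
clock: 28.15
eef_pos: [0.5442, -0.1659, 0.1766]
tcp_rot: [-0.001, 0.02, 1.0, -0.004]
ft_force: [1.2, 0.8, -3.7]
finger_gap: 0.0584
grip_force: 49.4
```

play_rows --plan '[{"xyz":[0.001,0.035,0],"spin":0,"claw":0},{"xyz":[0.001,0.035,0],"spin":0,"claw":0},{"xyz":[0.001,0.032,0],"spin":0,"claw":0},{"xyz":[0.001,0.03,0],"spin":0,"claw":0},{"xyz":[0.001,0.018,0],"spin":0,"claw":0},{"xyz":[0,0.011,0],"spin":0,"claw":0},{"xyz":[0,0,0],"spin":0,"claw":0},{"xyz":[0,0,0],"spin":0,"claw":0}]'

```text
clock: 28.95
eef_pos: [0.5497, -0.007, 0.1777]
tcp_rot: [-0.0, 0.02, 1.0, -0.005]
ft_force: [-0.3, -0.4, -2.6]
finger_gap: 0.0586
grip_force: 49.4
```

Lower 0.1777 → about 0.0645 (contact expected near 0.0633).

play_rows --plan '[{"xyz":[0,0,-0.02],"spin":0,"claw":0},{"xyz":[0,0,-0.03],"spin":0,"claw":0},{"xyz":[0,0,-0.025],"spin":0,"claw":0},{"xyz":[0,0,-0.018],"spin":0,"claw":0},{"xyz":[0,0,-0.009],"spin":0,"claw":0},{"xyz":[0,0,-0.005],"spin":0,"claw":0},{"xyz":[0,0,-0.003],"spin":0,"claw":0},{"xyz":[0,0,-0.002],"spin":0,"claw":0},{"xyz":[0,0,0],"spin":0,"claw":0},{"xyz":[0,0,0],"spin":0,"claw":0}]'

```text
clock: 29.95
eef_pos: [0.5503, -0.0067, 0.0669]
tcp_rot: [0.0, 0.02, 1.0, -0.005]
ft_force: [-0.1, -0.3, -3.8]
finger_gap: 0.0584
grip_force: 49.4
```

play_rows --plan '[{"xyz":[0,0,-0.001],"spin":0,"claw":0},{"xyz":[0,0,0],"spin":0,"claw":0}]'

```text
clock: 30.15
eef_pos: [0.55, -0.0067, 0.0654]
tcp_rot: [0.0, 0.02, 1.0, -0.005]
ft_force: [-0.7, -0.4, -3.0]
finger_gap: 0.0586
grip_force: 49.4
```

play_rows --plan '[{"xyz":[0,0,-0.001],"spin":0,"claw":0},{"xyz":[0,0,0],"spin":0,"claw":0}]'

```text
clock: 30.35
eef_pos: [0.5499, -0.0067, 0.0642]
tcp_rot: [-0.0, 0.02, 1.0, -0.005]
ft_force: [-0.7, -0.0, -2.7]
finger_gap: 0.0587
grip_force: 49.4
```

play_rows --plan '[{"xyz":[0,0,-0.001],"spin":0,"claw":0},{"xyz":[0,0,0],"spin":0,"claw":0}]'

```text
clock: 30.55
eef_pos: [0.55, -0.0067, 0.0634]
tcp_rot: [0.0, 0.02, 1.0, -0.005]
ft_force: [-0.5, -0.5, -1.7]
finger_gap: 0.0588
grip_force: 49.4
```

play_rows --plan '[{"xyz":[0,0,-0.0005],"spin":0,"claw":0},{"xyz":[0,0,0],"spin":0,"claw":0}]'

```text
clock: 30.75
eef_pos: [0.5502, -0.0067, 0.0634]
tcp_rot: [0.0, 0.02, 1.0, -0.005]
ft_force: [-1.1, -0.4, 3.4]
finger_gap: 0.059
grip_force: 49.8
```

play_rows --plan '[{"xyz":[0,0,0.0005],"spin":0,"claw":75},{"xyz":[0,0,0],"spin":0,"claw":100},{"xyz":[0,0,0],"spin":0,"claw":100},{"xyz":[0,0,0],"spin":0,"claw":100},{"xyz":[0,0,0.01],"spin":0,"claw":100},{"xyz":[0,0,0.025],"spin":0,"claw":100},{"xyz":[0,0,0.035],"spin":0,"claw":100},{"xyz":[-0.002,-0.005,0.035],"spin":0,"claw":100},{"xyz":[-0.008,-0.02,0.02],"spin":0,"claw":100},{"xyz":[-0.015,-0.035,0],"spin":0,"claw":100}]'

```text
clock: 31.75
eef_pos: [0.5265, -0.0663, 0.1924]
tcp_rot: [0.003, 0.018, 1.0, -0.005]
ft_force: [0.4, -1.3, -1.1]
finger_gap: 0.0852
grip_force: 0.0
```

play_rows --plan '[{"xyz":[-0.015,-0.035,0],"spin":0,"claw":100},{"xyz":[-0.015,-0.035,0],"spin":0,"claw":100},{"xyz":[-0.015,-0.035,0],"spin":0,"claw":100},{"xyz":[-0.015,-0.035,0],"spin":0,"claw":100},{"xyz":[-0.015,-0.035,0],"spin":0,"claw":100},{"xyz":[-0.015,-0.035,0],"spin":0,"claw":100},{"xyz":[-0.01,-0.023,0],"spin":0,"claw":100},{"xyz":[-0.005,-0.01,0],"spin":0,"claw":100},{"xyz":[0,0,0],"spin":0,"claw":100},{"xyz":[0,0,0],"spin":0,"claw":100}]'

```text
clock: 32.75
eef_pos: [0.4203, -0.3092, 0.1886]
tcp_rot: [0.0, 0.02, 1.0, -0.005]
ft_force: [0.3, 0.5, 0.2]
finger_gap: 0.0855
grip_force: 0.0
```

Down to 0.066.

play_rows --plan '[{"xyz":[0,-0.001,-0.02],"spin":0,"claw":100},{"xyz":[0,0,-0.03],"spin":0,"claw":100},{"xyz":[0,0,-0.03],"spin":0,"claw":100},{"xyz":[0,0,-0.02],"spin":0,"claw":100},{"xyz":[0,0,-0.012],"spin":0,"claw":100},{"xyz":[0,0,-0.007],"spin":0,"claw":100},{"xyz":[0,0,-0.003],"spin":0,"claw":100},{"xyz":[0,0,0],"spin":0,"claw":100},{"xyz":[0,0,0],"spin":0,"claw":100}]'

```text
clock: 33.65
eef_pos: [0.4205, -0.311, 0.0672]
tcp_rot: [0.001, 0.02, 1.0, -0.005]
ft_force: [0.2, -0.5, 0.3]
finger_gap: 0.0855
grip_force: 0.0
```

play_rows --plan '[{"xyz":[0,0,0],"spin":0,"claw":65},{"xyz":[0,0,0],"spin":0,"claw":0},{"xyz":[0,0,0],"spin":0,"claw":0},{"xyz":[0,0,0],"spin":0,"claw":0},{"xyz":[0,0,0],"spin":0,"claw":0},{"xyz":[0,0,0],"spin":0,"claw":0}]' --newtons 40

```text
clock: 34.25
eef_pos: [0.4201, -0.3106, 0.0667]
tcp_rot: [0.0, 0.02, 1.0, -0.005]
ft_force: [-0.2, 2.8, 5.0]
finger_gap: 0.0431
grip_force: 40.4
```

play_rows --plan '[{"xyz":[0,0,0.015],"spin":0,"claw":0},{"xyz":[0,0,0.025],"spin":0,"claw":0},{"xyz":[0,0,0.03],"spin":0,"claw":0},{"xyz":[0.002,0.01,0.01],"spin":0,"claw":0},{"xyz":[0.004,0.02,0],"spin":0,"claw":0},{"xyz":[0.006,0.03,0],"spin":0,"claw":0},{"xyz":[0.007,0.036,0],"spin":0,"claw":0},{"xyz":[0.007,0.036,0],"spin":0,"claw":0},{"xyz":[0.007,0.036,0],"spin":0,"claw":0},{"xyz":[0.007,0.036,0],"spin":0,"claw":0}]'

```text
clock: 35.25
eef_pos: [0.4598, -0.1049, 0.1461]
tcp_rot: [-0.0, 0.02, 1.0, -0.005]
ft_force: [0.8, 0.5, -1.0]
finger_gap: 0.0429
grip_force: 40.6
```

play_rows --plan '[{"xyz":[0.007,0.036,0],"spin":0,"claw":0},{"xyz":[0.006,0.03,0],"spin":0,"claw":0},{"xyz":[0.004,0.02,0],"spin":0,"claw":0},{"xyz":[0.002,0.015,0],"spin":0,"claw":0},{"xyz":[0,0,0],"spin":0,"claw":0},{"xyz":[0,0,0],"spin":0,"claw":0}]'

```text
clock: 35.85
eef_pos: [0.4787, -0.0055, 0.1461]
tcp_rot: [-0.0, 0.019, 1.0, -0.005]
ft_force: [-0.4, -0.1, -1.7]
finger_gap: 0.0427
grip_force: 40.6
```

play_rows --plan '[{"xyz":[0,0,-0.02],"spin":0,"claw":0},{"xyz":[0,0,-0.025],"spin":0,"claw":0},{"xyz":[0,0,-0.015],"spin":0,"claw":0},{"xyz":[0,0,-0.006],"spin":0,"claw":0},{"xyz":[0,0,-0.004],"spin":0,"claw":0},{"xyz":[0,0,-0.003],"spin":0,"claw":0},{"xyz":[0,0,-0.001],"spin":0,"claw":0},{"xyz":[0,0,0],"spin":0,"claw":0},{"xyz":[0,0,0],"spin":0,"claw":0}]'

```text
clock: 36.75
eef_pos: [0.4792, -0.0057, 0.0728]
tcp_rot: [0.0, 0.02, 1.0, -0.005]
ft_force: [-0.2, -0.3, -0.7]
finger_gap: 0.0429
grip_force: 40.6
```

play_rows --plan '[{"xyz":[0,0,-0.001],"spin":0,"claw":0},{"xyz":[0,0,0],"spin":0,"claw":0}]'

```text
clock: 36.95
eef_pos: [0.479, -0.0057, 0.0713]
tcp_rot: [-0.0, 0.02, 1.0, -0.005]
ft_force: [-0.4, 0.1, -0.6]
finger_gap: 0.0434
grip_force: 40.6
```

play_rows --plan '[{"xyz":[0,0,-0.001],"spin":0,"claw":0},{"xyz":[0,0,0],"spin":0,"claw":0}]'

```text
clock: 37.15
eef_pos: [0.4792, -0.0057, 0.0707]
tcp_rot: [0.0, 0.02, 1.0, -0.005]
ft_force: [0.2, 0.1, 3.2]
finger_gap: 0.0432
grip_force: 40.8
```

Contact. Release, rise, and back off to the right and clear of the caddy.

play_rows --plan '[{"xyz":[0,0,0.0005],"spin":0,"claw":58},{"xyz":[0,0,0],"spin":0,"claw":70},{"xyz":[0,0,0],"spin":0,"claw":100},{"xyz":[0,0,0],"spin":0,"claw":100},{"xyz":[0,0,0.01],"spin":0,"claw":100},{"xyz":[0,0,0.02],"spin":0,"claw":100},{"xyz":[0,0,0.035],"spin":0,"claw":100},{"xyz":[0,0,0.04],"spin":0,"claw":100},{"xyz":[-0.008,-0.02,0.03],"spin":0,"claw":100},{"xyz":[-0.015,-0.035,0],"spin":0,"claw":100}]'

```text
clock: 38.15
eef_pos: [0.4576, -0.0604, 0.2108]
tcp_rot: [0.003, 0.018, 1.0, -0.005]
ft_force: [-0.1, -0.4, -1.1]
finger_gap: 0.0855
grip_force: 0.0
```

play_rows --plan '[{"xyz":[-0.01,-0.035,0],"spin":0,"claw":100},{"xyz":[-0.01,-0.035,0],"spin":0,"claw":100},{"xyz":[-0.01,-0.035,0],"spin":0,"claw":100},{"xyz":[-0.01,-0.035,0],"spin":0,"claw":100},{"xyz":[-0.01,-0.035,0],"spin":0,"claw":100},{"xyz":[-0.005,-0.025,0],"spin":0,"claw":100},{"xyz":[0,-0.01,0],"spin":0,"claw":100},{"xyz":[0,0,0],"spin":0,"claw":100}]'

```text
clock: 38.95
eef_pos: [0.4009, -0.2715, 0.2061]
tcp_rot: [-0.0, 0.021, 1.0, -0.005]
ft_force: [-0.3, -0.1, 0.0]
finger_gap: 0.0855
grip_force: 0.0
```

```bash
python3 - <<'E'
from h import *
import cv2
im=bot.snapshot('top'); a=cv2.resize(im[160:256,212:326],None,fx=6,fy=6,interpolation=cv2.INTER_CUBIC)
cv2.imwrite('pics/f1.png',a)
im=bot.snapshot('scene'); cv2.imwrite('pics/f2.png',cv2.resize(im,(800,600),interpolation=cv2.INTER_CUBIC))
E
```

```text
(no output)
```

View pics/f1.png

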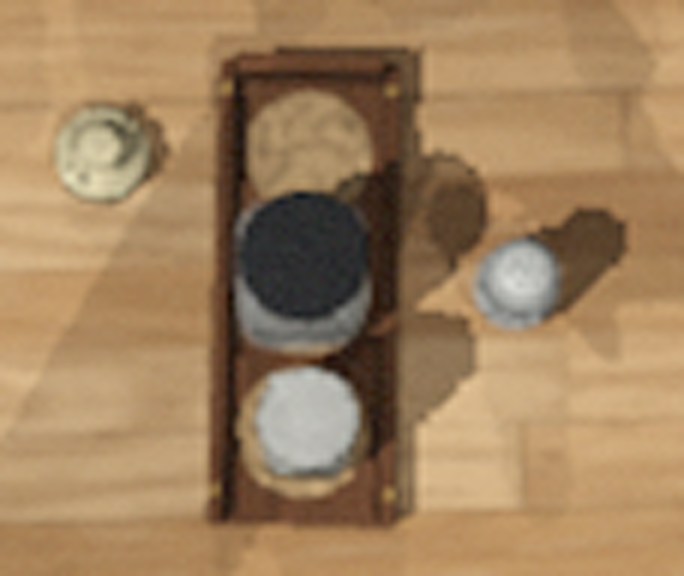

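View pics/f2.png

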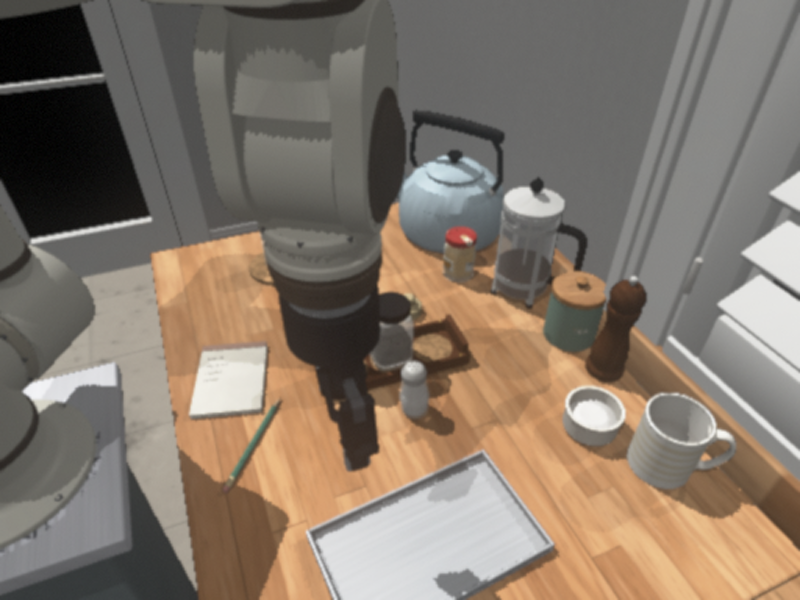

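The lids are at (304,254) and (308,416), the same pixels as at the start, and both jars are upright. The tray is empty, and the salt, weight and ramekin haven't moved.

```bash
python3 -c "
from workcell import bot
print(bot.sign_off())"
```

```text
the job is handed in; nothing more can be done
None
```

The short jar stands upright in the middle of the trivet and both tall jars are back upright in their places in the caddy, done in the order you asked, with nothing else seen to have moved; I handed the job in at about 39 s, and no result came back.

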